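# Focus the desktop laser with the right gauge block

## Robot

A 7-joint arm with a two-finger parallel gripper is mounted at the origin on the work surface. World frame = base frame: x ahead of the robot, y to its left, z up, the work surface at z = 0. Lengths are in m, angles in rad, forces in N, time in s.
With the tool pointing down it reaches from about 0.4 to 0.925 m from the base axis. Payload 4.1 kg.
Tool frame: the origin (TCP) lies midway between the tips of the shut fingers; the grasp point (between the pads) lies bot.grip_point_offset behind it (bot.grip_point_offset is the distance from the TCP to the grasp point, in m); z points along the fingers, y is the line along which they close (so a half turn about z gives the same grasp; the last joint's range is limited). The gripper opens to 85 mm and grips with 20 to 120 N. Pads are 22 mm wide; open, the fingers measure 114 mm over their backs; the gripper's body (76 mm by 85 mm) begins 54 mm behind the grasp point. The pads swing forward as they close: fully open they stand 13 mm farther back than shut.
Start: joints at [-1.423, 0.398, 0.045, 1.537, -0.019, 1.207, -0.051], TCP at [0.159, 0.63, 0.231] pointing down, gripper open.
Joint ranges: [-2.82, 2.82], [-0.49, 2.23], [-1.37, 1.46], [0, 2.46], [-1.36, 4.5], [0.23, 2], [-2.94, 2.94]. Speed limits (rad/s): [2.57, 2.57, 3.14, 3.14, 3.14, 3.14, 3.14].

## Interface

Orientations are given as a unit quaternion [x, y, z, w].
In Python, from bench import status, vision, bot gives the robot as it stands.
- The arm moves only by the tool play_rows, never from a script. Its argument "rows" is a list of rows, each an object of numbers: "x", "y", "z": the shift along the tool's x, y, z in mm; "turn": the turn about the tool's z in degrees. A call has exactly 5 rows; each row is the pose to reach, as a shift and turn from the pose commanded when the call began, along the tool's axes at that moment; what a row does not reach only later rows make up. A row lasts 1/10 s, in which the tool goes at most 50 mm and 8.59 degrees, less where a joint would pass 70% of its speed; a pose out of reach is approached as far as the arm can. A call with a gripper value outside its range is refused whole. "gripper" is the closure, from 0 (fully open) to 1 (shut), set as the call begins (left out, the last holds). The fingers move at their own pace and stop on an object; "grip_force" is the grip in N (left out, the last holds). Time passes only in rows, so rows that repeat a pose let the fingers close, or fill a call up. It gives the time, the measured TCP pose, the force and the opening at its end, in the units of the state.
- status.get_state(): the state, without advancing time (a new reading comes with each control period).
- vision.camera(name): name is "scene" or "top" or "wrist"; returns a dict with "img" (384x512x3 uint8, red, green, blue), "fx", "fy", "cx", "cy" (pixels), "R" (3x3) and "t" (3): a world point X has camera coordinates R X + t; the wrist camera has in their place "T_tool_cam" (4x4, takes a point from camera to tool coordinates, whose origin is the TCP and whose axes are the flange's). Camera axes: x right, y down, z forward; pixel columns grow to the right and rows downward; lengths in m; the calibration is good to about 2 mm. A picture is of the moment at which its call begins: read the wrist's pose just before it. There is no depth.
- bot.sign_off(): hands the job in, once; it reports no verdict.
The state is a dict: "clock": time; "joint_positions": joint angles; "joint_vel": joint speeds; "joint_torque": joint torques, N m; "ee_pos": TCP position; "orientation": TCP orientation; "force": force on the tool from outside, world axes, zero at the start; "wrist_torque": the same for the moment, N m; "grip_width": finger opening in m.
Only numpy, scipy, OpenCV 4.12 (cv2) and the standard library are available. Lean on these libraries where they do the work, as an engineer would, in place of code of your own. Each camera call takes 0.05 s, during which the arm holds its last target. There are 200 camera calls.

## Task

Get the desktop laser focused: first, for safety, turn its power knob back to the zero stop. Then pick the 30 mm focus gauge out of the four look-alike blocks on the cork pad, lay it flat on the plywood with one end squarely under the nozzle, and gently lower the laser head until the nozzle rests on it. Leave the gauge in place under the nozzle for me to lock the clamp, and leave the other gauges and the things on the bench where they are.

Things in the scene. Friction and masses are not known exactly. Their poses are not given: they have to be found in the camera images.
- laser: Open-frame desktop laser cutter fixed, 41 x 38 cm. Origin on the bench, right below the nozzle; x points from its open front to its back, z up. The front faces the pad, to the robot's left. Aluminium front bar: x -180..-160 mm, top 50 mm high. Side rails at y +-170 mm, 20 mm wide, top 70 mm high (black corner caps to 72).
- plywood_top (a point): Point on the plywood sheet's top face right below the nozzle, 13 mm above the bench; axes as the laser's. The flat plywood spans x -125..+105, y -110..+110 mm from here (in the laser's axes).
- beam_mid (a point): Top of the beam that carries the head, behind it; axes as the laser's, 60 mm behind the nozzle axis, 140 mm above the bench. The beam runs along y (20 mm deep, 40 mm high; black end plates to 143 mm high). The carriage and dovetail stand right behind the head: 10 to 34 mm in front of this point, 74 mm wide, from 80 to 190 mm above the bench.
- laser_head: Laser head: black finned block, orange eye shield, brass nozzle below. Origin at the centre of the nozzle's flat end (18 mm across, facing down); axes as the laser's. From 14 mm above that end it is 46 mm square, so it overhangs the gauge's place: a gripper there must lean back to the open front. At the start the nozzle is 48 to 65 mm above the plywood. It slides only straight up and down.
- head_top (a point): Centre of the laser head's flat top (42 mm square), the place to press on; 141 mm above the nozzle end. The head slides with friction: about 5 N of push down on its top moves it, and it stays where it is left.
- power_knob (a joint): Angle of the laser power knob (rad): 0 is the zero stop; it grows as the knob is turned clockwise seen from above (up to 4.7). At the start between 0.7 and 1.3: turn it counter-clockwise seen from above to bring it to 0. Light friction (0.03 N m); it stays where it is left.
- power_knob_grip (a point): Point on the knob's vertical axis, the height to grip: 37 mm above the control box's top, 7 mm below the knob's top. Black disc 40 mm across with an upright bar 38 mm long, 14 mm thick, 32 mm high, a white line on one half of its top. The point's x axis runs along the bar and turns with it; at zero it lies along the laser's x, white line to the front at the red scale mark.
- control_box_top (a point): Centre of the flat top of the dark control box, 54 mm above the bench, before the laser's front bar; axes as the laser's. The box is 75 mm (x) by 150 mm (y). The power knob stands on it 25 mm to the -y side of this point, a red stop button (14 mm high) 50 mm to the +y side.
- cork_pad: Flat cork pad fixed to the bench, 230 mm (x) by 200 mm (y), 6 mm thick; origin at the centre of its underside. The gauges lie on it.
- gauge_30: Loose focus gauge: plain aluminium block 64 mm long (its x), 18 mm wide (its y), 30 mm high, flat on the cork pad; origin at the centre of its underside, z up. This is the one to use; 75 to 120 g. Same from either end. The four gauges (18, 24, 30, 36 mm) differ only in height and lie in any order, centres 7 cm or more apart.
- gauge_18: Loose focus gauge: plain aluminium block 64 mm long (its x), 18 mm wide (its y), 18 mm high, flat on the cork pad; origin at the centre of its underside, z up. Not wanted: leave it. Same from either end. The four gauges (18, 24, 30, 36 mm) differ only in height and lie in any order, centres 7 cm or more apart.
- gauge_24: Loose focus gauge: plain aluminium block 64 mm long (its x), 18 mm wide (its y), 24 mm high, flat on the cork pad; origin at the centre of its underside, z up. Not wanted: leave it. Same from either end. The four gauges (18, 24, 30, 36 mm) differ only in height and lie in any order, centres 7 cm or more apart.
- gauge_36: Loose focus gauge: plain aluminium block 64 mm long (its x), 18 mm wide (its y), 36 mm high, flat on the cork pad; origin at the centre of its underside, z up. Not wanted: leave it. Same from either end. The four gauges (18, 24, 30, 36 mm) differ only in height and lie in any order, centres 7 cm or more apart.
- tape_roll: Loose roll of masking tape lying flat, 100 mm outside diameter, 25 mm high; origin at the centre of its underside. Leave it.
- scalpel: Loose scalpel lying flat, 135 mm long along its x, 6 mm high; origin under the middle of it. Leave it.
- card_house: Loose half-made house model: light blue card walls 50 mm high on a thin board 170 by 125 mm; origin at the board's centre underneath. Leave it.
Not all that is in view belongs to the job. What is shaped like the gauge_30 but orange, purple or red is not meant.

How it is judged:
On the way, in this order (a step that is already met when the one before it is completed fails the run):
1. the power knob is at its zero stop (within 0.1 rad) (value of joint power_knob below 0.1 rad), for 0.2 s.
2. the 30 mm gauge lies flat on the plywood under the nozzle, let go (value of joint power_knob below 0.1 rad and x of laser_head in the frame of gauge_30 between -0.032 and 0.032 m and y of laser_head in the frame of gauge_30 between -0.009 and 0.009 m and z of gauge_30 in the frame of laser between 0.011 and 0.015 m and angle between gauge_30's own z axis and vertical below 0.05 rad and contact force between the fingers and gauge_30 below 0.1 N), for 0.2 s.
3. the head is lowered until the nozzle rests on the 30 mm gauge (x of laser_head in the frame of gauge_30 between -0.032 and 0.032 m and y of laser_head in the frame of gauge_30 between -0.009 and 0.009 m and z of gauge_30 in the frame of laser between 0.011 and 0.015 m and angle between gauge_30's own z axis and vertical below 0.05 rad and z of laser_head in the frame of gauge_30 between 0.0285 and 0.0315 m), for 0.2 s.
At the end, for the whole second after the job is handed in: The power knob is within 0.1 rad of its zero stop; the 30 mm gauge lies flat (within 0.05 rad) on the plywood, let go and still, with the centre of the nozzle over its top face; the nozzle end is 30 mm above the gauge's underside, within 1.5 mm, so that it rests on the gauge (all of step 3 and value of joint power_knob below 0.1 rad and contact force between the fingers and gauge_30 below 0.1 N and linear speed of gauge_30 below 0.01 m/s); the robot touches nothing.
It fails at once if one of the other gauges is shifted by more than 3 cm (distance of any of gauge_18, gauge_24, gauge_36 from where it was at the start of the episode above 0.03 m).
It fails at once if the tape roll, the scalpel or the card house is shifted by more than 3 cm (distance of any of tape_roll, scalpel, card_house from where it was at the start of the episode above 0.03 m).
It fails at once if the head is pressed onto the gauge with more than 45 N (contact force between laser_head and gauge_30 above 45 N).
It also fails if it takes over 54 s, if anything falls off the work surface, if the arm or the gripper's body presses on something with over 40 N, if the wrist force passes 120 N, or if a joint passes its speed limit or range.

## Working session

There is one attempt and no reset: what is moved stays moved. The work goes in short steps, Python scripts to look and compute and a tool call to move; the robot and the scene stay as the last step left them, time stands still between calls to the robot, and variables do not carry over. Pictures are saved under pics/ and viewed, on a budget of 10 in all, crops included, one or two more only if the job needs it, and the job is handed in when it is done.

Besides the shell and the picture viewer there is one more tool, called after "Emit:" by a JSON object that holds its "method" and its "body". play_rows: Moves the arm, as the interface text tells. Its arguments: {"type":"object","properties":{"rows":{"type":"array","items":{"type":"object","properties":{"x":{"type":"number"},"y":{"type":"number"},"z":{"type":"number"},"turn":{"type":"number"}}}},"gripper":{"type":"number"},"grip_force":{"type":"number"}},"required":["rows"]}

```bash
ls; mkdir -p pics; python3 - <<'E'
from bench import status, vision, bot
import cv2,pickle
s=status.get_state();print(s, bot.grip_point_offset)
d={}
for n in("scene","top","wrist"):
    c=vision.camera(n);d[n]=c
    print(n,{k:v for k,v in c.items() if k!='img'})
    cv2.imwrite(f"pics/{n}0.png",cv2.resize(c['img'][:,:,::-1],(800,600),interpolation=cv2.INTER_CUBIC))
d['state']=s
pickle.dump(d,open('d0.pkl','wb'))
E
```

```text
pics
{'clock': 0.0, 'joint_positions': array([-1.42299304,  0.39921837,  0.0450234 ,  1.53789674, -0.01870592,
        1.20688922, -0.050672  ]), 'joint_vel': array([ 0.00033715, -0.00012558,  0.00020565,  0.00073625,  0.00177115,
        0.00169407, -0.00058599]), 'joint_torque': array([ 1.12815713e-03, -4.75104082e+01,  1.36450902e+00, -2.54216623e+01,
        1.12965633e-02,  9.03643377e-03,  9.64625713e-06]), 'ee_pos': array([0.15861361, 0.62968959, 0.23023876]), 'orientation': array([ 1.23015527e-01,  9.92404247e-01, -9.93414406e-04, -5.82764113e-05]), 'force': array([-0.85973176, -0.30617849,  0.35103721]), 'wrist_torque': array([-0.00553265,  0.01814693,  0.0185443 ]), 'grip_width': 0.08545404719681637} 0.0187
scene {'fx': 398.9335950231285, 'fy': 398.9335950231285, 'cx': 254.87784012105254, 'cy': 197.02307373992323, 'R': array([[-0.52473156,  0.85118238,  0.01205598],
       [ 0.60652367,  0.38376833, -0.69631237],
       [-0.59731552, -0.35806484, -0.71763761]]), 't': array([ 0.15178548, -0.31880531,  1.77648003])}
top {'fx': 394.0803087281254, 'fy': 394.0803087281254, 'cx': 252.80242896842003, 'cy': 200.10030025381536, 'R': array([[ 0.0235266 , -0.99968525, -0.00871232],
       [-0.98480117, -0.02167447, -0.17232779],
       [ 0.17208472,  0.01263419, -0.98500113]]), 't': array([0.19544356, 0.63465259, 1.22520491])}
wrist {'fx': 300.04533032035283, 'fy': 300.04533032035283, 'cx': 253.11646992176307, 'cy': 190.58649555669348, 'T_tool_cam': array([[-2.69578233e-04, -9.59631126e-01, -2.81261497e-01,
         7.09920476e-02],
       [ 9.99999569e-01, -5.08503051e-04,  7.76491770e-04,
         1.58046795e-04],
       [-8.88168001e-04, -2.81261167e-01,  9.59630849e-01,
        -1.43032232e-01],
       [ 0.00000000e+00,  0.00000000e+00,  0.00000000e+00,
         1.00000000e+00]])}
```

View pics/top0.png

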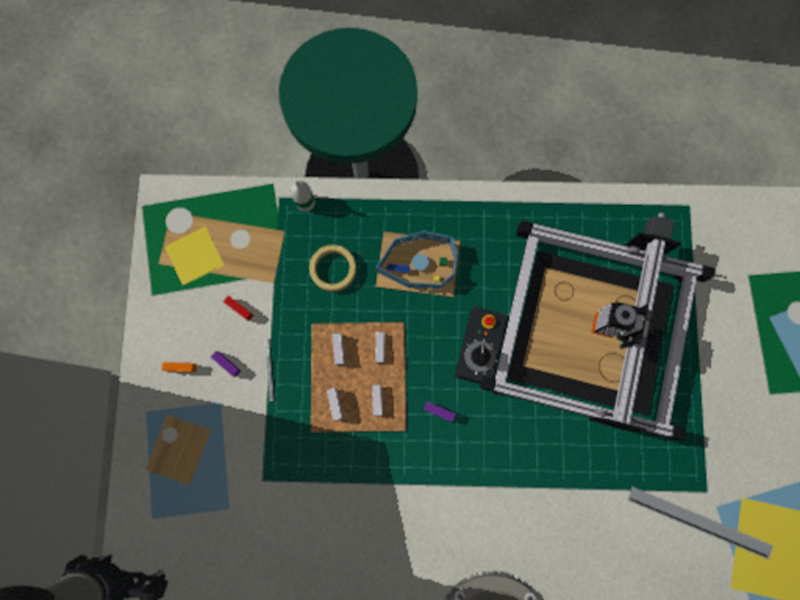

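View pics/scene0.png

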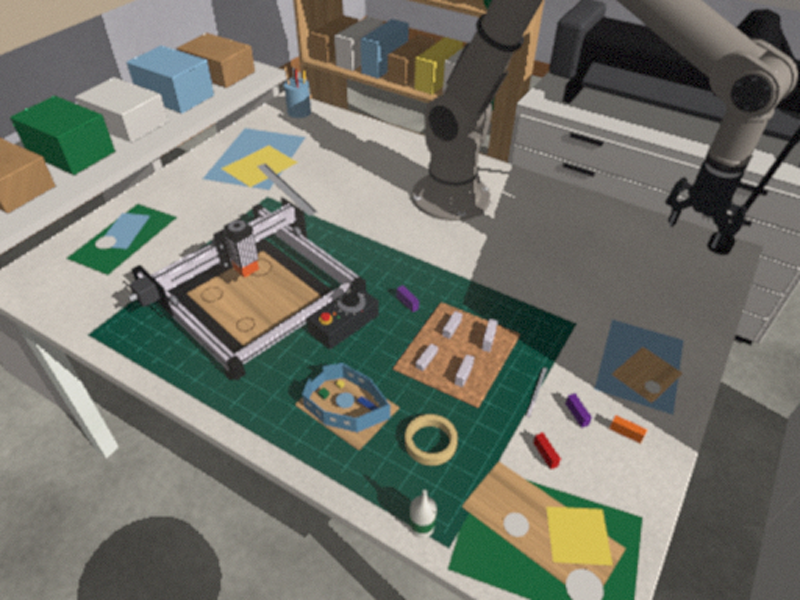

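The top view shows the pad with four pale blocks, at about (338,349), (380,347), (335,404) and (378,400). The control box is at about (483,345), the head at (622,318), the tape at (332,268) and the card house at (420,262). The purple, orange and red blocks are decoys at (440,411), (226,364), (180,367) and (238,307). The scene view agrees with this. Next I'll look at closer crops.

```bash
python3 - <<'E'
import pickle,cv2,numpy as np
d=pickle.load(open('d0.pkl','rb'))
def crop(n,x0,y0,x1,y1,s):
    im=cv2.resize(d[n]['img'][y0:y1,x0:x1,::-1],None,fx=s,fy=s,interpolation=cv2.INTER_CUBIC)
    for x in range((x0+9)//10*10,x1,10):
        cv2.line(im,(int((x-x0)*s),0),(int((x-x0)*s),6),(0,255,255),1);cv2.putText(im,str(x),(int((x-x0)*s)+1,14),0,.33,(0,255,255),1)
    for y in range((y0+9)//10*10,y1,10):
        cv2.line(im,(0,int((y-y0)*s)),(6,int((y-y0)*s)),(0,255,255),1);cv2.putText(im,str(y),(7,int((y-y0)*s)+4),0,.33,(0,255,255),1)
    return im
a=crop('top',195,202,265,280,5.7);b=crop('scene',248,188,338,264,4.4)
H=max(a.shape[0],b.shape[0]);C=np.zeros((H,a.shape[1]+b.shape[1],3),np.uint8)
C[:a.shape[0],:a.shape[1]]=a;C[:b.shape[0],a.shape[1]:]=b
print(C.shape);cv2.imwrite('pics/pad1.png',C)
L=crop('top',288,130,460,282,3.9)
L=crop('top',288,134,460,282,4.05);print(L.shape);cv2.imwrite('pics/laser1.png',L)
E
```

```text
(445, 795, 3)
(599, 697, 3)
```

View pics/pad1.png

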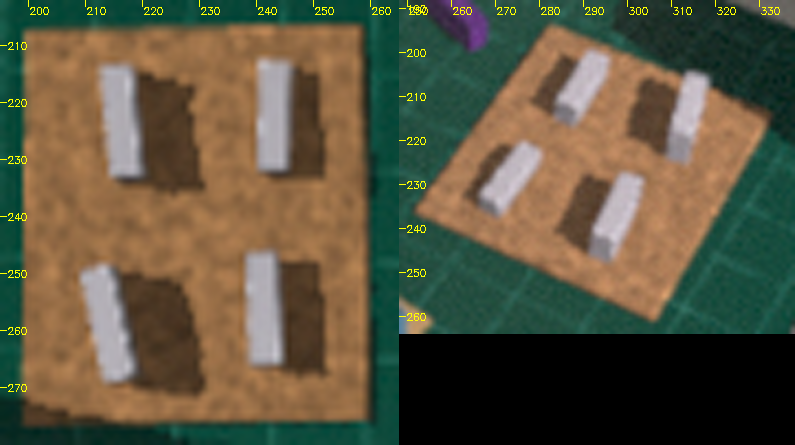

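View pics/laser1.png

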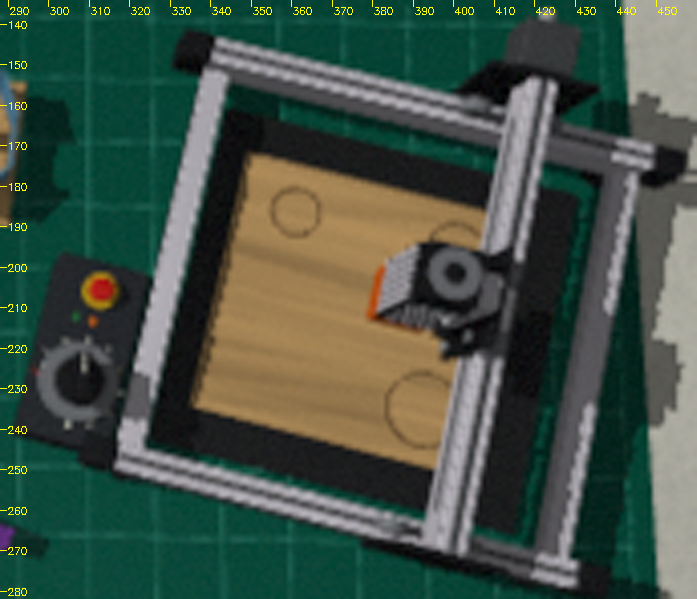

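```bash
cat > geo.py <<'E'
import numpy as np, pickle
from scipy.optimize import least_squares
from scipy.spatial.transform import Rotation as Ro
def cam_RT(c,state=None):
    if 'R' in c: return np.array(c['R']),np.array(c['t'])
    Rw=Ro.from_quat(state['orientation']).as_matrix();T=np.array(c['T_tool_cam'])
    Rc=Rw@T[:3,:3];o=Rw@T[:3,3]+state['ee_pos']
    return Rc.T,-Rc.T@o
def proj(c,X,state=None):
    R,t=cam_RT(c,state);p=np.atleast_2d(X)@R.T+t
    return np.c_[c['fx']*p[:,0]/p[:,2]+c['cx'],c['fy']*p[:,1]/p[:,2]+c['cy']]
def unproj(c,uv,z,state=None):
    R,t=cam_RT(c,state);uv=np.atleast_2d(uv).astype(float)
    r=np.c_[(uv[:,0]-c['cx'])/c['fx'],(uv[:,1]-c['cy'])/c['fy'],np.ones(len(uv))]@R
    o=-R.T@t;return o+r*((z-o[2])/r[:,2])[:,None]
def fit(c,loc,uv,x0,state=None):
    "planar pose x,y,yaw of an object: loc (n,3) in its frame"
    loc=np.array(loc);uv=np.array(uv)
    def W(p):
        cy,sy=np.cos(p[2]),np.sin(p[2]);return np.c_[p[0]+cy*loc[:,0]-sy*loc[:,1],p[1]+sy*loc[:,0]+cy*loc[:,1],loc[:,2]]
    r=least_squares(lambda p:(proj(c,W(p),state)-uv).ravel(),x0);return r.x,r.fun.reshape(-1,2).round(2)
E
python3 - <<'E'
from geo import *
d=pickle.load(open('d0.pkl','rb'));c=d['top'];s=d['scene']
# pad corners (top crop 5.7, origin 195,202)
f=lambda x,y:(195+x/5.7-.4,202+y/5.7-.4)
print('pad',unproj(c,[f(27,30),f(361,27),f(367,420),f(22,425)],.006).round(4))
# gauges: top face quads TL,TR,BR,BL
G={'TL':(.036,[f(100,66),f(131,66),f(144,176),f(110,178)]),'TR':(.024,[f(259,61),f(290,60),f(289,171),f(258,172)]),
'BL':(.042,[f(82,270),f(112,264),f(136,375),f(105,382)]),'BR':(.03,[f(246,251),f(276,251),f(282,363),f(250,365)])}
for k,(z,uv) in G.items():
    P=unproj(c,uv,z);m=P.mean(0);ax=(P[0]+P[1]-P[2]-P[3])/2
    print(k,m.round(4),'len',np.linalg.norm(ax).round(4),'yaw',np.degrees(np.arctan2(ax[1],ax[0])).round(1),'scene px',proj(s,m).round(1))
g=lambda x,y:(288+x/4.05-.4,134+y/4.05-.4)
x,r=fit(c,[(-.125,.11,.013),(-.125,-.11,.013)],[g(249,153),g(192,405)],[.6,-.4,-1.8]);print('ply',x,r)
ht=unproj(c,[g(455,272)],.21)[0];print('headtop',ht)
for n,uv in {'barA':g(207,75),'barB':g(118,445),'binA':g(229,80),'binB':g(145,440)}.items():
    P=unproj(c,[uv],.05)[0];cy,sy=np.cos(x[2]),np.sin(x[2]);q=P[:2]-x[:2];print(n,(q@[cy,sy]).round(4),(q@[-sy,cy]).round(4))
P=unproj(c,[g(78,372)],.098)[0];print('knob',P)
cy,sy=np.cos(x[2]),np.sin(x[2]);q=P[:2]-x[:2];print(q@[cy,sy],q@[-sy,cy])
E
```

```text
pad [[0.6116 0.3903 0.006 ]
 [0.6178 0.1927 0.006 ]
 [0.3897 0.1844 0.006 ]
 [0.3822 0.3824 0.006 ]]
TL [0.5552 0.3291 0.036 ] len 0.0645 yaw 8.2 scene px [[298.1 233.6]]
TR [0.5618 0.242  0.024 ] len 0.0647 yaw 1.1 scene px [[273.8 226.3]]
BL [0.4407 0.331  0.042 ] len 0.0637 yaw 14.3 scene px [[314.2 210.6]]
BR [0.4516 0.2447 0.03  ] len 0.0637 yaw 4.2 scene px [[290.1 205. ]]
ply [ 0.6086773  -0.21080571 -1.80334974] [[ 0.05 -0.21]
 [-0.05  0.2 ]]
headtop [ 0.61042771 -0.2105572   0.21      ]
barA -0.1787 0.1539
barB -0.1809 -0.16
binA -0.1603 0.1542
binB -0.1611 -0.1507
knob [0.54652004 0.03966781 0.098     ]
-0.22940610888896606 -0.11820892376285917
```

The shadow lengths give heights in order: TR 18, BR 24, TL 30, BL 36. TL is therefore the 30 mm gauge, at about (0.555, 0.329) with yaw 8°. The laser pose also agrees, because the head top and the plywood fit give the same xy to within 2 mm. I'll move to a spot that shows both the knob and the pad.

Emit:
{"method": "play_rows", "body": {"rows": [{"x": -27, "y": -22, "turn": 8.5}, {"x": -54, "y": -44, "turn": 17}, {"x": -81, "y": -66, "turn": 25.5}, {"x": -108, "y": -88, "turn": 34}, {"x": -135, "y": -110, "turn": 42.5}]}}

```text
invalid input at $.rows[0]: expected keys x, y, z, turn
```

```bash
cat > go.py <<'E'
import sys
from geo import *
from bench import status
# usage: go.py x y z ang  -> tool-frame shift (mm) and turn (deg) from measured pose to target (ang = world angle of tool x)
s=status.get_state();R=Ro.from_quat(s['orientation']).as_matrix()
a=np.degrees(np.arctan2(R[1,0],R[0,0]))
print('t',round(s['clock'],2),'tcp',s['ee_pos'].round(4),'ang',a.round(2),'tilt',(R[:,2]).round(3),'w',round(s['grip_width'],4),'F',s['force'].round(1),'j',s['joint_positions'].round(2))
if len(sys.argv)>4:
    v=list(map(float,sys.argv[1:5]));print('shift',(1e3*(R.T@(np.array(v[:3])-s['ee_pos']))).round(1),'turn',((a-v[3]+180)%360-180).round(1))
E
python3 go.py 0.54 0.13 0.23 12
```

```text
t 0.15 tcp [0.1587 0.6299 0.2305] ang 165.86 tilt [-0.    -0.001 -1.   ] w 0.0852 F [-0.3 -0.2  0.1] j [-1.42  0.4   0.05  1.54 -0.02  1.21 -0.05]
shift [-491.9 -391.6    1.1] turn 153.9
```

Emit:
{"method": "play_rows", "body": {"rows": [{"x": -27, "y": -22, "z": 0, "turn": 8.5}, {"x": -54, "y": -44, "z": 0, "turn": 17}, {"x": -81, "y": -66, "z": 0, "turn": 25.5}, {"x": -108, "y": -88, "z": 0, "turn": 34}, {"x": -135, "y": -110, "z": 0, "turn": 42.5}]}}

```text
clock: 0.65
ee_pos: [0.2634, 0.4892, 0.2311]
orientation: [0.477, 0.879, -0.0, -0.0]
force: [-0.4, 0.8, 0.4]
grip_width: 0.0854
```

```bash
python3 go.py 0.54 0.13 0.23 12
```

```text
t 0.65 tcp [0.2634 0.4892 0.2311] ang 123.02 tilt [-0. -0. -1.] w 0.0854 F [-0.4  0.8  0.4] j [-1.35  0.23  0.23  1.77 -0.06  1.14 -0.52]
shift [-451.9   36.1    1.1] turn 111.0
```

Emit:
{"method": "play_rows", "body": {"rows": [{"x": -45, "y": 4, "z": 0, "turn": 8.5}, {"x": -90, "y": 7, "z": 0, "turn": 17}, {"x": -135, "y": 11, "z": 0, "turn": 25.5}, {"x": -180, "y": 14, "z": 0, "turn": 34}, {"x": -225, "y": 18, "z": 0, "turn": 42.5}]}}

```text
clock: 1.15
ee_pos: [0.4022, 0.311, 0.2312]
orientation: [0.763, 0.646, 0.0, -0.0]
force: [0.9, 0.8, 0.4]
grip_width: 0.0857
```

```bash
python3 go.py 0.54 0.13 0.23 12
```

```text
t 1.15 tcp [0.4022 0.311  0.2312] ang 80.53 tilt [-0.  0. -1.] w 0.0857 F [0.9 0.8 0.4] j [-1.15  0.16  0.46  1.88 -0.08  1.12 -0.83]
shift [-155.8  165.7    1.2] turn 68.5
```

Emit:
{"method": "play_rows", "body": {"rows": [{"x": -20, "y": 21, "z": 0, "turn": 8.5}, {"x": -40, "y": 42, "z": 0, "turn": 17}, {"x": -60, "y": 63, "z": 0, "turn": 25.5}, {"x": -80, "y": 85, "z": 0, "turn": 34}, {"x": -100, "y": 106, "z": 0, "turn": 42.5}]}}

```text
clock: 1.65
ee_pos: [0.4908, 0.196, 0.2312]
orientation: [0.945, 0.326, -0.0, -0.0]
force: [-0.4, -0.1, 0.3]
grip_width: 0.0855
```

```bash
python3 go.py 0.54 0.13 0.23 12
```

```text
t 1.65 tcp [0.4908 0.196  0.2312] ang 38.01 tilt [-0.  0. -1.] w 0.0855 F [-0.4 -0.1  0.3] j [-1.01  0.22  0.65  1.84 -0.14  1.13 -1.23]
shift [-1.9 82.3  1.2] turn 26.0
```

Emit:
{"method": "play_rows", "body": {"rows": [{"x": 0, "y": 20, "z": 0, "turn": 8}, {"x": 0, "y": 40, "z": 0, "turn": 16}, {"x": -1, "y": 61, "z": 0, "turn": 22}, {"x": -2, "y": 82, "z": 0, "turn": 26}, {"x": -2, "y": 82, "z": 0, "turn": 26}]}}

```text
clock: 2.15
ee_pos: [0.5408, 0.1282, 0.2313]
orientation: [0.994, 0.105, 0.0, 0.001]
force: [-0.7, -0.4, -0.5]
grip_width: 0.0856
```

```bash
python3 - <<'E'
from bench import status, vision
import cv2,pickle
s=status.get_state();c=vision.camera('wrist')
pickle.dump((c,s),open('w1.pkl','wb'))
im=cv2.resize(c['img'][:,:,::-1],None,fx=1.5625,fy=1.5625,interpolation=cv2.INTER_CUBIC)
cv2.imwrite('pics/w1.png',im)
E
python3 go.py
```

```text
t 2.2 tcp [0.5399 0.1303 0.2311] ang 12.25 tilt [-0.    -0.001 -1.   ] w 0.0853 F [-0.3  0.4 -0. ] j [-0.93  0.29  0.75  1.78 -0.22  1.15 -1.46]
```

View pics/w1.png

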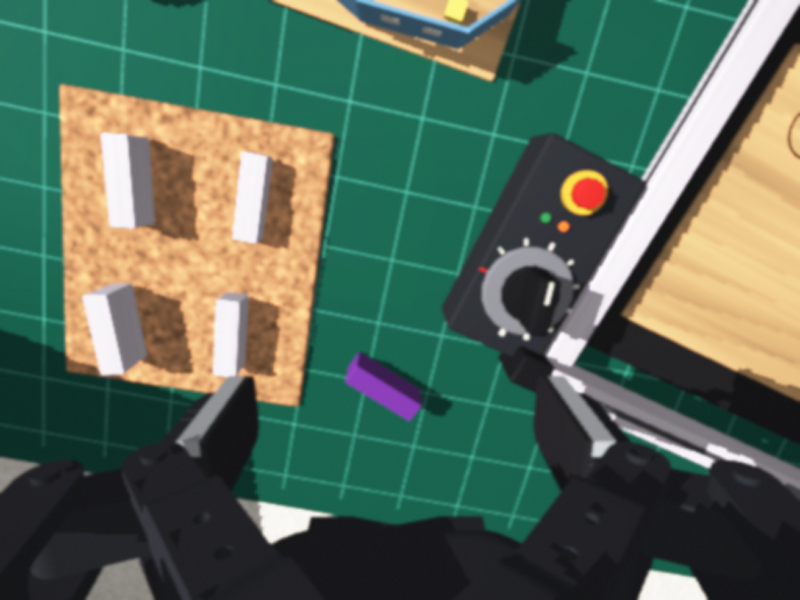

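The wrist view shows the gauges at left, with the candidate TL at (127,180) and its neighbours at (252,197), (115,330) and (230,335). The knob is at (530,292), with its white line at about (549,293) and the red mark at (483,270). A purple decoy is at (384,387). I'll enlarge the knob and the gauge.

```bash
python3 - <<'E'
import pickle,cv2,numpy as np
c,s=pickle.load(open('w1.pkl','rb'))
def crop(x0,y0,x1,y1,k):
    im=cv2.resize(c['img'][y0:y1,x0:x1,::-1],None,fx=k,fy=k,interpolation=cv2.INTER_CUBIC)
    im=cv2.convertScaleAbs(im,alpha=1.2,beta=25)
    for x in range((x0+9)//10*10,x1,10): cv2.line(im,(int((x-x0)*k),0),(int((x-x0)*k),6),(0,255,255),1);cv2.putText(im,str(x),(int((x-x0)*k)+1,14),0,.35,(0,255,255),1)
    for y in range((y0+9)//10*10,y1,10): cv2.line(im,(0,int((y-y0)*k)),(6,int((y-y0)*k)),(0,255,255),1);cv2.putText(im,str(y),(7,int((y-y0)*k)+4),0,.35,(0,255,255),1)
    return im
a=crop(280,80,416,240,3.7);b=crop(55,75,115,160,4.6)
C=np.zeros((592,800,3),np.uint8);C[:a.shape[0],:a.shape[1]]=a;C[:b.shape[0],510:510+b.shape[1]]=b
print(a.shape,b.shape);cv2.imwrite('pics/w1c.png',C)
E
```

```text
(592, 503, 3) (391, 276, 3)
```

View pics/w1c.png

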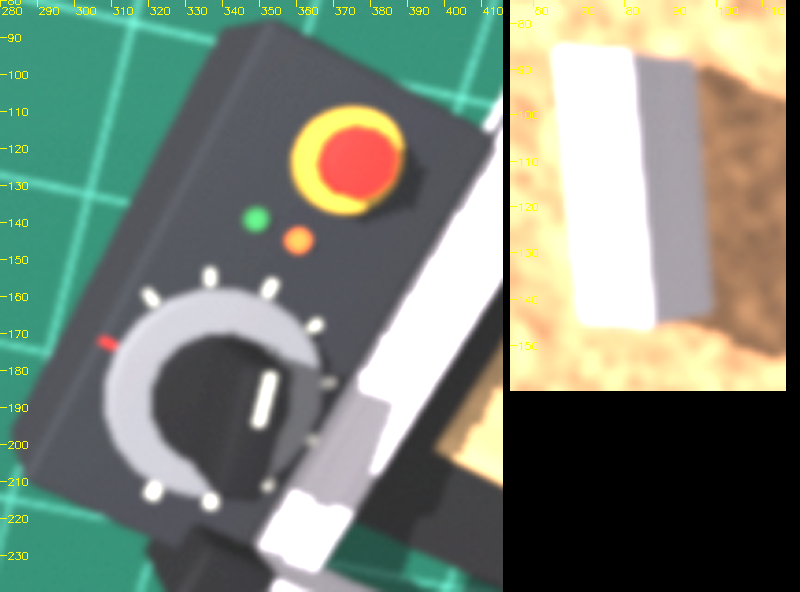

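```bash
python3 - <<'E'
from geo import *
c,s=pickle.load(open('w1.pkl','rb'))
k=lambda x,y:(280+x/3.7-.4,80+y/3.7-.4)
b=lambda x,y:(55+(x-510)/4.6-.4,75+y/4.6-.4)
L=np.array([.6095,-.2107]);yw=-1.80335
def lf(P): q=P[:2]-L;return np.array([q@[np.cos(yw),np.sin(yw)],q@[-np.sin(yw),np.cos(yw)]]).round(4)
u=lambda p,z:unproj(c,[p],z,s)[0]
for n,p,z in [('ring',k(212,393),.055),('ringL',k(103,393),.055),('ringR',k(321,393),.055),('btn',k(358,163),.068),('red',k(108,344),.0545),('boxcorner',k(487,130),.054),('boxFr',k(270,22),.054)]:
    P=u(p,z);print(n,P.round(4),lf(P))
A,B=u(k(269,373),.098),u(k(259,428),.098);print('line',A.round(4),B.round(4),'ang',np.degrees(np.arctan2(*(A-B)[[1,0]])).round(1),'len',np.linalg.norm(A-B))
quad=[b(552,43),b(634,47),b(656,327),b(580,325)]
for z in (.030,.036,.042):
    P=np.array([u(p,z) for p in quad]);ax=(P[0]+P[1]-P[2]-P[3])/2;wd=(P[0]+P[3]-P[1]-P[2])/2
    print(z,P.mean(0).round(4),'len',np.linalg.norm(ax).round(4),'wid',np.linalg.norm(wd).round(4),'yaw',np.degrees(np.arctan2(ax[1],ax[0])).round(2))
bot=[u(b(697,63),.006),u(b(713,312),.006)]
for z in (.030,.036,.042):print(z,(u(quad[1],z)-bot[0]).round(4),(u(quad[2],z)-bot[1]).round(4))
E
```

```text
ring [0.5447 0.0343 0.055 ] [-0.2235 -0.1195]
ringL [0.5379 0.0661 0.055 ] [-0.2529 -0.1334]
ringR [0.5515 0.0025 0.055 ] [-0.194  -0.1056]
btn [0.6175 0.0185 0.068 ] [-0.2248 -0.045 ]
red [0.5526 0.0684 0.0545] [-0.2585 -0.1197]
boxcorner [ 0.634  -0.0197  0.054 ] [-0.1915 -0.0202]
boxFr [0.6487 0.0483 0.054 ] [-0.2611 -0.0215]
line [0.5617 0.0362 0.098 ] [0.547  0.0343 0.098 ] ang 7.2 len 0.01482900995087628
0.03 [0.5567 0.3336 0.03  ] len 0.0662 wid 0.019 yaw 7.84
0.036 [0.5576 0.3303 0.036 ] len 0.065 wid 0.0186 yaw 7.84
0.042 [0.5586 0.327  0.042 ] len 0.0639 wid 0.0183 yaw 7.84
0.03 [0.0019 0.0029 0.024 ] [-0.0012  0.0023  0.024 ]
0.036 [ 0.0022 -0.0004  0.03  ] [ 0.0002 -0.0008  0.03  ]
0.042 [ 0.0026 -0.0036  0.036 ] [ 0.0017 -0.0039  0.036 ]
```

```bash
python3 go.py 0.5447 0.0343 0.073 7.2
```

```text
t 2.2 tcp [0.5399 0.1303 0.2311] ang 12.25 tilt [-0.    -0.001 -1.   ] w 0.0853 F [-0.3  0.4 -0. ] j [-0.93  0.29  0.75  1.78 -0.22  1.15 -1.46]
shift [-15.6  94.8 158.2] turn 5.1
```

Emit:
{"method": "play_rows", "body": {"rows": [{"x": -4, "y": 30, "z": 20, "turn": 2}, {"x": -10, "y": 62, "z": 45, "turn": 4}, {"x": -15.5, "y": 95, "z": 70, "turn": 5}, {"x": -15.5, "y": 95, "z": 100, "turn": 5}, {"x": -15.5, "y": 95, "z": 120, "turn": 5}]}}

```text
clock: 2.7
ee_pos: [0.5433, 0.0359, 0.1094]
orientation: [0.998, 0.064, -0.001, -0.001]
force: [0.5, 0.4, -0.9]
grip_width: 0.0854
```

```bash
python3 go.py 0.5447 0.0343 0.073 7.2
```

```text
t 2.7 tcp [0.5433 0.0359 0.1094] ang 7.38 tilt [-0.003  0.001 -1.   ] w 0.0854 F [ 0.5  0.4 -0.9] j [-0.72  0.43  0.72  1.93 -0.36  0.91 -1.26]
shift [ 1.3  1.8 36.4] turn 0.2
```

Emit:
{"method": "play_rows", "body": {"rows": [{"x": 0, "y": 0, "z": 15, "turn": 0}, {"x": 0, "y": 0, "z": 30, "turn": 0}, {"x": 0, "y": 0, "z": 38, "turn": 0}, {"x": 0, "y": 0, "z": 38, "turn": 0}, {"x": 0, "y": 0, "z": 38, "turn": 0}]}}

```text
clock: 3.2
ee_pos: [0.5454, 0.0357, 0.0738]
orientation: [0.998, 0.064, 0.001, -0.0]
force: [-0.2, -0.1, 0.5]
grip_width: 0.0852
```

Emit:
{"method": "play_rows", "body": {"rows": [{"x": 0, "y": 0, "z": 0, "turn": 0}, {"x": 0, "y": 0, "z": 0, "turn": 0}, {"x": 0, "y": 0, "z": 0, "turn": 0}, {"x": 0, "y": 0, "z": 0, "turn": 0}, {"x": 0, "y": 0, "z": 0, "turn": 0}], "gripper": 1, "grip_force": 20}}

```text
clock: 3.7
ee_pos: [0.5455, 0.0346, 0.0736]
orientation: [0.998, 0.064, 0.001, 0.001]
force: [-1.0, 1.4, 0.6]
grip_width: 0.0137
```

```bash
python3 go.py 0.5447 0.0343 0.073 7.2
```

```text
t 3.7 tcp [0.5455 0.0346 0.0736] ang 7.36 tilt [ 0.002 -0.001 -1.   ] w 0.0137 F [-1.   1.4  0.6] j [-0.68  0.48  0.69  1.95 -0.41  0.84 -1.22]
shift [-0.8  0.2  0.6] turn 0.2
```

Gripped at 13.7 mm, against a 14 mm bar. Now I'll turn it about 70° counter-clockwise.

Emit:
{"method": "play_rows", "body": {"rows": [{"x": 0, "y": 0, "z": 0, "turn": -7}, {"x": 0, "y": 0, "z": 0, "turn": -14}, {"x": 0, "y": 0, "z": 0, "turn": -21}, {"x": 0, "y": 0, "z": 0, "turn": -28}, {"x": 0, "y": 0, "z": 0, "turn": -35}]}}

```text
clock: 4.2
ee_pos: [0.5452, 0.0353, 0.0736]
orientation: [0.932, 0.363, 0.0, 0.0]
force: [1.5, 0.8, 0.7]
grip_width: 0.0135
```

Emit:
{"method": "play_rows", "body": {"rows": [{"x": 0, "y": 0, "z": 0, "turn": -7}, {"x": 0, "y": 0, "z": 0, "turn": -14}, {"x": 0, "y": 0, "z": 0, "turn": -21}, {"x": 0, "y": 0, "z": 0, "turn": -28}, {"x": 0, "y": 0, "z": 0, "turn": -34}]}}

```text
clock: 4.7
ee_pos: [0.5446, 0.0356, 0.0736]
orientation: [0.785, 0.62, -0.0, -0.0]
force: [-1.6, -0.0, 2.7]
grip_width: 0.0139
```

```bash
python3 go.py; python3 -c "
from bench import status;print(status.get_state()['wrist_torque'])"
```

```text
t 4.7 tcp [0.5446 0.0356 0.0736] ang 76.61 tilt [-0.001  0.001 -1.   ] w 0.0139 F [-1.6 -0.   2.7] j [-0.46  0.42  0.39  1.95 -0.22  0.81 -0.18]
[ 0.07159765  0.30290467 -0.00552164]
```

Emit:
{"method": "play_rows", "body": {"rows": [{"x": 0, "y": 0, "z": 0, "turn": -1}, {"x": 0, "y": 0, "z": 0, "turn": -2}, {"x": 0, "y": 0, "z": 0, "turn": -3}, {"x": 0, "y": 0, "z": 0, "turn": -3}, {"x": 0, "y": 0, "z": 0, "turn": -3}]}}

```text
clock: 5.2
ee_pos: [0.5446, 0.0356, 0.0736]
orientation: [0.771, 0.637, 0.0, -0.001]
force: [-2.5, 1.3, 6.0]
grip_width: 0.0136
```

```bash
python3 go.py; python3 -c "
from bench import status;print(status.get_state()['wrist_torque'])"
```

```text
t 5.2 tcp [0.5446 0.0356 0.0736] ang 79.09 tilt [-0.001  0.001 -1.   ] w 0.0136 F [-2.5  1.3  6. ] j [-0.45  0.42  0.38  1.95 -0.21  0.81 -0.14]
[ 0.18840922  0.61399931 -0.96498391]
```

Emit:
{"method": "play_rows", "body": {"rows": [{"x": 0, "y": 0, "z": 0, "turn": 0}, {"x": 0, "y": 0, "z": 0, "turn": 0}, {"x": 0, "y": 0, "z": -5, "turn": 0}, {"x": 0, "y": 0, "z": -45, "turn": 0}, {"x": 0, "y": 0, "z": -90, "turn": 0}], "gripper": 0}}

```text
clock: 5.7
ee_pos: [0.5435, 0.0352, 0.163]
orientation: [0.77, 0.639, -0.002, -0.001]
force: [1.1, 1.1, -0.1]
grip_width: 0.084
```

```bash
python3 go.py 0.5372 0.3273 0.15 187.9; python3 - <<'E'
from bench import status, vision
import cv2,pickle
s=status.get_state();c=vision.camera('wrist')
pickle.dump((c,s),open('w2.pkl','wb'))
from geo import *
uv=proj(c,[[.5447,.0343,.098]],s)[0];print(uv)
x,y=map(int,uv);cx0,cy0=max(0,x-60),max(0,y-50)
cv2.imwrite('pics/w2.png',cv2.resize(c['img'][cy0:cy0+100,cx0:cx0+120,::-1],None,fx=4,fy=4,interpolation=cv2.INTER_CUBIC));print(cx0,cy0)
E
```

```text
t 5.7 tcp [0.5435 0.0352 0.163 ] ang 79.38 tilt [-0.004 -0.002 -1.   ] w 0.084 F [ 1.1  1.1 -0.1] j [-0.49  0.3   0.42  1.87 -0.14  1.   -0.2 ]
shift [285.9 -60.   12.6] turn -108.5
[254.60834602 205.44781853]
194 155
```

View pics/w2.png

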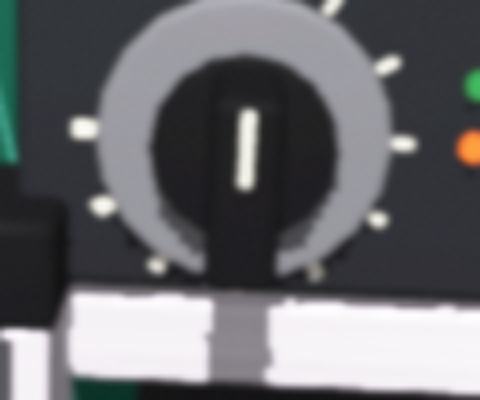

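The white line now points at the red mark side: about 75.7° against 76.7° expected, so the knob is at zero. Next is the gauge.

Emit:
{"method": "play_rows", "body": {"rows": [{"x": 26, "y": -5, "z": 0, "turn": -8.5}, {"x": 52, "y": -10, "z": 0, "turn": -17}, {"x": 78, "y": -15, "z": 0, "turn": -25.5}, {"x": 104, "y": -21, "z": 0, "turn": -34}, {"x": 130, "y": -26, "z": 0, "turn": -42.5}]}}

```text
clock: 6.25
ee_pos: [0.5434, 0.169, 0.1635]
orientation: [0.483, 0.876, 0.0, 0.0]
force: [0.9, -0.4, 0.1]
grip_width: 0.0855
```

```bash
python3 go.py 0.5372 0.3273 0.15 187.9
```

```text
t 6.25 tcp [0.5434 0.169  0.1635] ang 122.22 tilt [ 0.001  0.    -1.   ] w 0.0855 F [ 0.9 -0.4  0.1] j [-0.56  0.32  0.23  1.82 -0.08  1.01  0.26]
shift [137.2  79.1  13.5] turn -65.7
```

Emit:
{"method": "play_rows", "body": {"rows": [{"x": 17, "y": 10, "z": 0, "turn": -8.3}, {"x": 34, "y": 20, "z": 0, "turn": -16.6}, {"x": 51, "y": 30, "z": 0, "turn": -25}, {"x": 68, "y": 40, "z": 0, "turn": -33}, {"x": 85, "y": 49, "z": 0, "turn": -41.5}]}}

```text
clock: 6.75
ee_pos: [0.5403, 0.2669, 0.1634]
orientation: [0.142, 0.99, 0.0, 0.0]
force: [0.2, -0.2, -0.1]
grip_width: 0.0852
```

```bash
python3 go.py 0.5372 0.3273 0.15 187.9
```

```text
t 6.75 tcp [0.5403 0.2669 0.1634] ang 163.72 tilt [ 0.001  0.    -1.   ] w 0.0852 F [ 0.2 -0.2 -0.1] j [-0.58  0.37  0.06  1.73 -0.02  1.04  0.78]
shift [20.  57.1 13.4] turn -24.2
```

Emit:
{"method": "play_rows", "body": {"rows": [{"x": 7, "y": 20, "z": 0, "turn": -8}, {"x": 14, "y": 40, "z": 10, "turn": -16}, {"x": 20, "y": 57, "z": 30, "turn": -24.2}, {"x": 20, "y": 57, "z": 70, "turn": -24.2}, {"x": 20, "y": 57, "z": 100, "turn": -24.2}]}}

```text
clock: 7.25
ee_pos: [0.5368, 0.3272, 0.0617]
orientation: [-0.067, 0.998, 0.0, -0.0]
force: [0.1, -0.5, -1.2]
grip_width: 0.0852
```

Emit:
{"method": "play_rows", "body": {"rows": [{"x": 0, "y": 0, "z": 0, "turn": 0}, {"x": 0, "y": 0, "z": 0, "turn": 0}, {"x": 0, "y": 0, "z": 0, "turn": 0}, {"x": 0, "y": 0, "z": 0, "turn": 0}, {"x": 0, "y": 0, "z": 0, "turn": 0}]}}

```text
clock: 7.75
ee_pos: [0.5382, 0.3269, 0.065]
orientation: [-0.066, 0.998, 0.001, 0.001]
force: [-0.3, 0.4, 0.1]
grip_width: 0.0851
```

```bash
python3 go.py 0.5372 0.3273 0.010 187.9; python3 - <<'E'
from bench import status, vision
import cv2,pickle
s=status.get_state();c=vision.camera('wrist')
pickle.dump((c,s),open('w3.pkl','wb'))
cv2.imwrite('pics/w3.png',cv2.resize(c['img'][:,:,::-1],None,fx=1.5,fy=1.5,interpolation=cv2.INTER_CUBIC))
E
```

```text
t 7.75 tcp [0.5382 0.3269 0.065 ] ang -172.45 tilt [ 0.002  0.002 -1.   ] w 0.0851 F [-0.3  0.4  0.1] j [-0.58  0.52 -0.04  1.74  0.03  0.87  1.07]
shift [ 1.1  0.4 55. ] turn -0.3
```

View pics/w3.png

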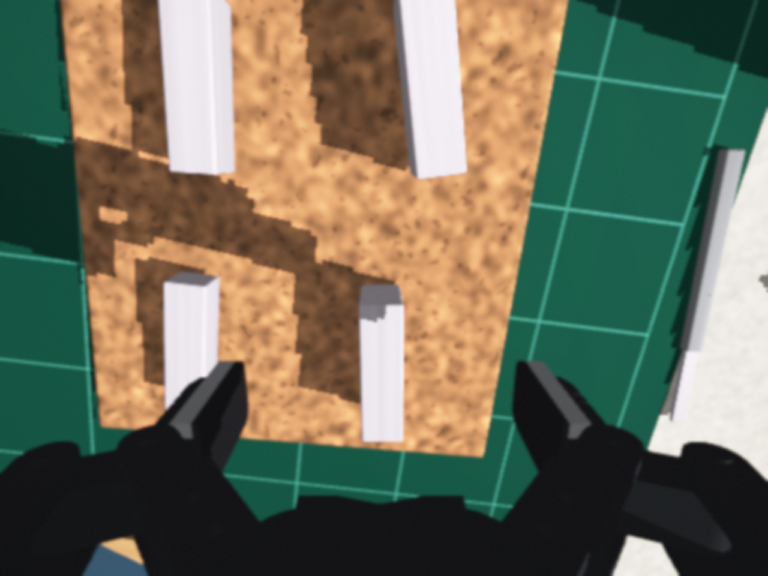

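The 30 mm gauge sits centred between the fingers, from (382,300) to (382,440). The neighbours are clear. I'll close the fingers partly and go down.

Emit:
{"method": "play_rows", "body": {"rows": [{"x": 1, "y": 0, "z": 0, "turn": 0}, {"x": 1, "y": 0, "z": 12, "turn": 0}, {"x": 1, "y": 0, "z": 30, "turn": 0}, {"x": 1, "y": 0, "z": 45, "turn": 0}, {"x": 1, "y": 0, "z": 54, "turn": 0}], "gripper": 0.4}}

```text
clock: 8.3
ee_pos: [0.5351, 0.3256, 0.0071]
orientation: [-0.066, 0.998, -0.001, -0.001]
force: [0.3, -0.2, 0.6]
grip_width: 0.0512
```

Emit:
{"method": "play_rows", "body": {"rows": [{"x": 0, "y": 0, "z": 0, "turn": 0}, {"x": 0, "y": 0, "z": 0, "turn": 0}, {"x": 0, "y": 0, "z": 0, "turn": 0}, {"x": 0, "y": 0, "z": 0, "turn": 0}, {"x": 0, "y": 0, "z": 0, "turn": 0}], "gripper": 1, "grip_force": 40}}

```text
clock: 8.8
ee_pos: [0.5364, 0.3264, 0.0097]
orientation: [-0.066, 0.998, 0.0, 0.0]
force: [-0.1, -0.4, -0.8]
grip_width: 0.0176
```

```bash
python3 go.py
```

```text
t 8.8 tcp [0.5364 0.3264 0.0097] ang -172.44 tilt [ 0.001  0.    -1.   ] w 0.0176 F [-0.1 -0.4 -0.8] j [-0.58  0.6  -0.04  1.77  0.03  0.77  1.06]
```

Emit:
{"method": "play_rows", "body": {"rows": [{"x": 0, "y": 0, "z": -20, "turn": 0}, {"x": 0, "y": 0, "z": -60, "turn": 0}, {"x": 0, "y": 0, "z": -100, "turn": 5}, {"x": 0, "y": -12, "z": -130, "turn": 12}, {"x": 0, "y": -35, "z": -150, "turn": 20}]}}

```text
clock: 9.3
ee_pos: [0.5412, 0.2945, 0.1625]
orientation: [0.109, 0.994, 0.002, 0.001]
force: [0.8, -0.1, 0.2]
grip_width: 0.0174
```

```bash
python3 go.py 0.6261 -0.1406 0.16 76.7
```

```text
t 9.3 tcp [0.5412 0.2945 0.1625] ang 167.47 tilt [ 0.003  0.004 -1.   ] w 0.0174 F [ 0.8 -0.1  0.2] j [-0.6   0.39  0.04  1.7  -0.02  1.04  0.8 ]
shift [-177.3 -406.3    0.9] turn 90.8
```

Emit:
{"method": "play_rows", "body": {"rows": [{"x": -15, "y": -36, "z": 0, "turn": 8.3}, {"x": -31, "y": -72, "z": 0, "turn": 16.6}, {"x": -47, "y": -109, "z": 0, "turn": 25}, {"x": -63, "y": -145, "z": 0, "turn": 33}, {"x": -79, "y": -181, "z": 0, "turn": 41}]}}

```text
clock: 9.8
ee_pos: [0.579, 0.0963, 0.1597]
orientation: [0.452, 0.892, 0.0, 0.0]
force: [0.3, 0.0, -1.8]
grip_width: 0.0175
```

```bash
python3 go.py 0.6261 -0.1406 0.16 76.7
```

```text
t 9.8 tcp [0.579  0.0963 0.1597] ang 126.25 tilt [ 0.001  0.001 -1.   ] w 0.0175 F [ 0.3  0.  -1.8] j [-0.44  0.36  0.25  1.78 -0.1   1.02  0.49]
shift [-218.9 -102.1   -0.4] turn 49.5
```

```bash
python3 go.py 0.6291 -0.1280 0.16 76.7
```

```text
t 9.8 tcp [0.579  0.0963 0.1597] ang 126.25 tilt [ 0.001  0.001 -1.   ] w 0.0175 F [ 0.3  0.  -1.8] j [-0.44  0.36  0.25  1.78 -0.1   1.02  0.49]
shift [-210.5  -92.3   -0.4] turn 49.5
```

Emit:
{"method": "play_rows", "body": {"rows": [{"x": -42, "y": -18, "z": 0, "turn": 8.4}, {"x": -84, "y": -37, "z": 0, "turn": 16.8}, {"x": -126, "y": -55, "z": 0, "turn": 25.2}, {"x": -168, "y": -74, "z": 0, "turn": 33.6}, {"x": -205, "y": -90, "z": 0, "turn": 42}]}}

```text
clock: 10.3
ee_pos: [0.6288, -0.1231, 0.1597]
orientation: [0.742, 0.67, 0.0, 0.0]
force: [0.8, -0.3, -1.7]
grip_width: 0.0176
```

```bash
python3 go.py 0.6291 -0.1280 0.022 76.7
```

```text
t 10.3 tcp [ 0.6288 -0.1231  0.1597] ang 84.16 tilt [ 0.001 -0.    -1.   ] w 0.0176 F [ 0.8 -0.3 -1.7] j [-0.21  0.48  0.46  1.65 -0.24  1.07  0.22]
shift [ -4.8   0.7 137.7] turn 7.5
```

Emit:
{"method": "play_rows", "body": {"rows": [{"x": -5, "y": 1, "z": 0, "turn": 5}, {"x": -5, "y": 1, "z": 20, "turn": 7.5}, {"x": -5, "y": 1, "z": 50, "turn": 7.5}, {"x": -5, "y": 1, "z": 75, "turn": 7.5}, {"x": -5, "y": 1, "z": 90, "turn": 7.5}]}}

```text
clock: 10.8
ee_pos: [0.6281, -0.1248, 0.0672]
orientation: [0.782, 0.623, -0.001, -0.001]
force: [-0.2, 0.2, -1.3]
grip_width: 0.0171
```

Emit:
{"method": "play_rows", "body": {"rows": [{"x": 0, "y": 0, "z": 0, "turn": 0}, {"x": 0, "y": 0, "z": 0, "turn": 0}, {"x": 0, "y": 0, "z": 0, "turn": 0}, {"x": 0, "y": 0, "z": 0, "turn": 0}, {"x": 0, "y": 0, "z": 0, "turn": 0}]}}

```text
clock: 11.3
ee_pos: [0.6301, -0.1256, 0.0703]
orientation: [0.782, 0.623, 0.001, 0.001]
force: [0.4, -0.1, -1.8]
grip_width: 0.0173
```

```bash
python3 go.py 0.6291 -0.1280 0.022 76.7;  python3 - <<'E'
from bench import status, vision
import cv2,pickle
s=status.get_state();c=vision.camera('wrist')
pickle.dump((c,s),open('w4.pkl','wb'))
cv2.imwrite('pics/w4.png',cv2.resize(c['img'][:,:,::-1],None,fx=1.5,fy=1.5,interpolation=cv2.INTER_CUBIC))
E
```

```text
t 11.3 tcp [ 0.6301 -0.1256  0.0703] ang 77.07 tilt [ 0.002  0.    -1.   ] w 0.0173 F [ 0.4 -0.1 -1.8] j [-0.19  0.58  0.45  1.72 -0.31  0.91  0.15]
shift [-2.6 -0.5 48.3] turn 0.4
```

View pics/w4.png

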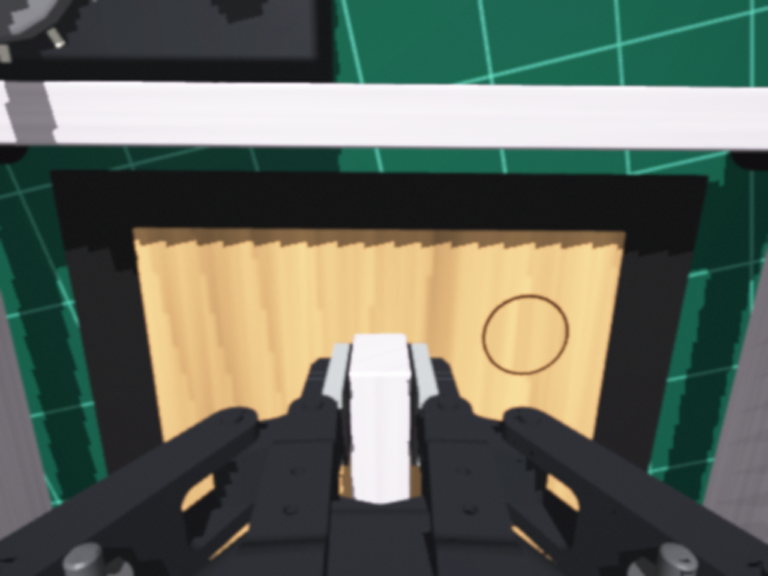

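The gauge is held straight and level, and the front plywood edge from (134,228) to (625,233) lies square to it. I'll use those corners to check the laser pose.

```bash
python3 - <<'E'
from geo import *
c,s=pickle.load(open('w4.pkl','rb'))
k=lambda x,y:(x/1.5-.2,y/1.5-.2)
x,r=fit(c,[(-.125,-.11,.013),(-.125,.11,.013)],[k(134,228),k(625,233)],[.61,-.21,-1.8],s);print(x,np.degrees(x[2]),r)
E
```

```text
[ 0.61011757 -0.20923717 -1.80751168] -103.56279066600915 [[-0.16  0.02]
 [ 0.16  0.03]]
```

```bash
python3 go.py 0.6265 -0.1402 0.0172 76.6
```

```text
t 11.35 tcp [ 0.6299 -0.1255  0.0701] ang 77.07 tilt [ 0.001  0.    -1.   ] w 0.0173 F [ 0.4  0.2 -0.7] j [-0.19  0.58  0.45  1.72 -0.31  0.91  0.15]
shift [-15.1  -0.1  52.9] turn 0.5
```

Emit:
{"method": "play_rows", "body": {"rows": [{"x": 0, "y": 0, "z": 18, "turn": 0.5}, {"x": -2, "y": 0, "z": 36, "turn": 0.5}, {"x": -8, "y": 0, "z": 44, "turn": 0.5}, {"x": -15, "y": 0, "z": 47, "turn": 0.5}, {"x": -15, "y": 0, "z": 48, "turn": 0.5}]}}

```text
clock: 11.85
ee_pos: [0.6256, -0.1425, 0.0216]
orientation: [0.786, 0.619, -0.0, 0.001]
force: [0.3, -0.8, -0.5]
grip_width: 0.017
```

Emit:
{"method": "play_rows", "body": {"rows": [{"x": 0, "y": 0, "z": 0, "turn": 0}, {"x": 0, "y": 0, "z": 1, "turn": 0}, {"x": 0, "y": 0, "z": 2, "turn": 0}, {"x": 0, "y": 0, "z": 3, "turn": 0}, {"x": 0, "y": 0, "z": 4, "turn": 0}]}}

```text
clock: 12.35
ee_pos: [0.6262, -0.1398, 0.0173]
orientation: [0.785, 0.62, 0.0, -0.0]
force: [0.7, 0.4, -0.4]
grip_width: 0.0168
```

```bash
python3 go.py 0.6265 -0.1402 0.0172 76.6
```

```text
t 12.35 tcp [ 0.6262 -0.1398  0.0173] ang 76.58 tilt [ 0.  0. -1.] w 0.0168 F [ 0.7  0.4 -0.4] j [-0.15  0.65  0.42  1.74 -0.34  0.82  0.2 ]
shift [-0.3  0.4  0.1] turn -0.0
```

Emit:
{"method": "play_rows", "body": {"rows": [{"x": 0, "y": 0, "z": 0.5, "turn": 0}, {"x": 0, "y": 0, "z": 1, "turn": 0}, {"x": 0, "y": 0, "z": 1.5, "turn": 0}, {"x": 0, "y": 0, "z": 1.5, "turn": 0}, {"x": 0, "y": 0, "z": 1.5, "turn": 0}]}}

```text
clock: 12.85
ee_pos: [0.626, -0.1399, 0.0167]
orientation: [0.785, 0.62, 0.0, -0.0]
force: [-2.9, 1.5, 5.5]
grip_width: 0.0174
```

```bash
python3 go.py
```

```text
t 12.85 tcp [ 0.626  -0.1399  0.0167] ang 76.57 tilt [-0.     0.001 -1.   ] w 0.0174 F [-2.9  1.5  5.5] j [-0.15  0.65  0.42  1.74 -0.35  0.82  0.2 ]
```

Touchdown is felt at 5.5 N. I'll release, back off along the gauge and shut the fingers behind it.

Emit:
{"method": "play_rows", "body": {"rows": [{"x": 0, "y": 0, "z": 0, "turn": 0}, {"x": 0, "y": 0, "z": 0, "turn": 0}, {"x": 0, "y": 0, "z": -1.5, "turn": 0}, {"x": 0, "y": 0, "z": -1.5, "turn": 0}, {"x": 0, "y": 0, "z": -1.5, "turn": 0}], "gripper": 0.5}}

```text
clock: 13.35
ee_pos: [0.6261, -0.1402, 0.0173]
orientation: [0.785, 0.62, 0.0, 0.0]
force: [-0.3, 0.0, -0.9]
grip_width: 0.0428
```

Emit:
{"method": "play_rows", "body": {"rows": [{"x": 5, "y": 0, "z": -1, "turn": 0}, {"x": 14, "y": 0, "z": -1, "turn": 0}, {"x": 24, "y": 0, "z": -1, "turn": 0}, {"x": 34, "y": 0, "z": -1, "turn": 0}, {"x": 38, "y": 0, "z": -1, "turn": 0}]}}

```text
clock: 13.85
ee_pos: [0.6355, -0.1004, 0.0181]
orientation: [0.784, 0.621, 0.0, -0.0]
force: [0.8, 1.1, -0.2]
grip_width: 0.0428
```

Emit:
{"method": "play_rows", "body": {"rows": [{"x": 0, "y": 0, "z": 0, "turn": 0}, {"x": 0, "y": 0, "z": 0, "turn": 0}, {"x": 0, "y": 0, "z": 0, "turn": 0}, {"x": 0, "y": 0, "z": 0, "turn": 0}, {"x": 0, "y": 0, "z": 0, "turn": 0}], "gripper": 1, "grip_force": 30}}

```text
clock: 14.35
ee_pos: [0.6348, -0.1036, 0.0183]
orientation: [0.785, 0.619, 0.0, 0.0]
force: [0.3, 0.7, -0.3]
grip_width: 0.0003
```

```bash
python3 go.py; python3 - <<'E'
from bench import status, vision
import cv2,pickle,numpy as np
s=status.get_state();c=vision.camera('wrist');c2=vision.camera('scene');c3=vision.camera('top')
pickle.dump((c,s,c2,c3),open('w5.pkl','wb'))
a=c['img'][150:384,130:380,::-1];b=c2['img'][130:230,110:240,::-1]
a=cv2.resize(a,(400,374),interpolation=cv2.INTER_CUBIC);b=cv2.resize(b,(400,308),interpolation=cv2.INTER_CUBIC)
C=np.zeros((374,800,3),np.uint8);C[:,:400]=a;C[:308,400:]=b;cv2.imwrite('pics/w5.png',C)
E
```

```text
t 14.35 tcp [ 0.6348 -0.1036  0.0183] ang 76.52 tilt [ 0. -0. -1.] w 0.0003 F [ 0.3  0.7 -0.3] j [-0.21  0.65  0.42  1.74 -0.34  0.82  0.14]
```

View pics/w5.png

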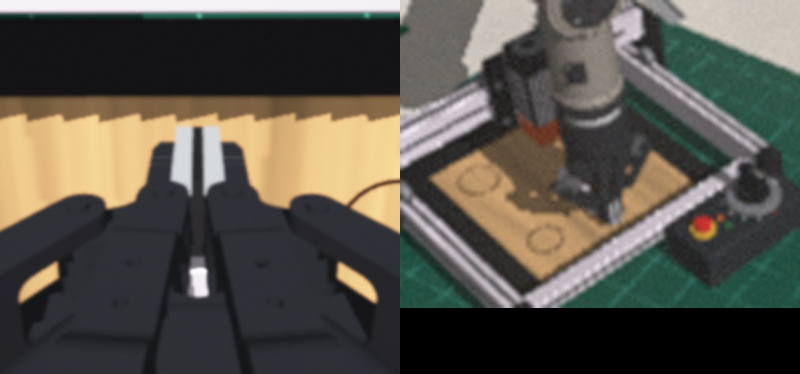

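Emit:
{"method": "play_rows", "body": {"rows": [{"x": -6, "y": 0, "z": 0, "turn": 0}, {"x": -12, "y": 0, "z": 0, "turn": 0}, {"x": -17, "y": 0, "z": 0, "turn": 0}, {"x": -21, "y": 0, "z": 0, "turn": 0}, {"x": -25, "y": 0, "z": 0, "turn": 0}]}}

```text
clock: 15.0
ee_pos: [0.6291, -0.1276, 0.0183]
orientation: [0.785, 0.619, 0.0, -0.0]
force: [0.9, 1.0, 0.3]
grip_width: -0.0003
```

Emit:
{"method": "play_rows", "body": {"rows": [{"x": -3, "y": 0, "z": 0, "turn": 0}, {"x": -6, "y": 0, "z": 0, "turn": 0}, {"x": -9, "y": 0, "z": 0, "turn": 0}, {"x": -12, "y": 0, "z": 0, "turn": 0}, {"x": -15, "y": 0, "z": 0, "turn": 0}]}}

```text
clock: 15.5
ee_pos: [0.6256, -0.1421, 0.0183]
orientation: [0.785, 0.62, 0.0, -0.0]
force: [1.1, 1.0, 0.7]
grip_width: 0.0001
```

Emit:
{"method": "play_rows", "body": {"rows": [{"x": 0, "y": 0, "z": 0, "turn": 0}, {"x": 0, "y": 0, "z": 0, "turn": 0}, {"x": 0, "y": 0, "z": 0, "turn": 0}, {"x": 0, "y": 0, "z": 0, "turn": 0}, {"x": 0, "y": 0, "z": 0, "turn": 0}]}}

```text
clock: 16.0
ee_pos: [0.6255, -0.142, 0.0182]
orientation: [0.785, 0.62, -0.0, -0.0]
force: [0.7, 0.7, 0.4]
grip_width: 0.0
```

```bash
python3 go.py
```

```text
t 16.0 tcp [ 0.6255 -0.142   0.0182] ang 76.57 tilt [-0.  0. -1.] w 0.0 F [0.7 0.7 0.4] j [-0.15  0.65  0.42  1.74 -0.34  0.82  0.2 ]
```

Emit:
{"method": "play_rows", "body": {"rows": [{"x": -1, "y": 0, "z": 0, "turn": 0}, {"x": -2, "y": 0, "z": 0, "turn": 0}, {"x": -3, "y": 0, "z": 0, "turn": 0}, {"x": -3, "y": 0, "z": 0, "turn": 0}, {"x": 0, "y": 0, "z": 0, "turn": 0}]}}

```text
clock: 16.5
ee_pos: [0.6253, -0.1428, 0.0183]
orientation: [0.785, 0.619, -0.0, 0.0]
force: [-0.8, 0.0, -0.2]
grip_width: 0.0002
```

Emit:
{"method": "play_rows", "body": {"rows": [{"x": 8, "y": 0, "z": 0, "turn": 0}, {"x": 25, "y": 0, "z": -5, "turn": 0}, {"x": 45, "y": 0, "z": -35, "turn": 0}, {"x": 65, "y": 0, "z": -75, "turn": 0}, {"x": 90, "y": 0, "z": -110, "turn": 0}]}}

```text
clock: 17.0
ee_pos: [0.6468, -0.0527, 0.1302]
orientation: [0.785, 0.62, 0.0, 0.0]
force: [0.2, -0.1, 0.3]
grip_width: 0.0001
```

Emit:
{"method": "play_rows", "body": {"rows": [{"x": 25, "y": 0, "z": -20, "turn": 0}, {"x": 40, "y": 0, "z": -30, "turn": 0}, {"x": 40, "y": 0, "z": -30, "turn": 0}, {"x": 40, "y": 0, "z": -30, "turn": 0}, {"x": 40, "y": 0, "z": -30, "turn": 0}]}}

```text
clock: 17.5
ee_pos: [0.6542, -0.0176, 0.1566]
orientation: [0.786, 0.619, -0.002, -0.0]
force: [0.1, -0.2, -0.2]
grip_width: 0.0003
```

```bash
python3 go.py; python3 - <<'E'
from bench import status, vision
import cv2,pickle,numpy as np
s=status.get_state();c=vision.camera('wrist')
pickle.dump((c,s),open('w6.pkl','wb'))
from geo import *
L=np.array([.6098,-.2102]);ex=np.array([-.2317,-.9728]);ey=np.array([.9728,-.2317])
for X in [(-.056,-.009,.043),(-.056,.009,.043),(0,0,.07),(0,0,.21)]: print(proj(c,[[*(L+ex*X[0]+ey*X[1]),X[2]]],s).round(1))
cv2.imwrite('pics/w6.png',cv2.resize(c['img'][:,:,::-1],None,fx=1.5,fy=1.5,interpolation=cv2.INTER_CUBIC))
E
```

```text
t 17.5 tcp [ 0.6542 -0.0176  0.1566] ang 76.43 tilt [-0.003 -0.001 -1.   ] w 0.0003 F [ 0.1 -0.2 -0.2] j [-0.38  0.51  0.48  1.61 -0.26  1.08 -0.07]
[[246.  320.5]]
[[263.6 320.5]]
[[255.  387.1]]
[[256.1 623.5]]
```

View pics/w6.png

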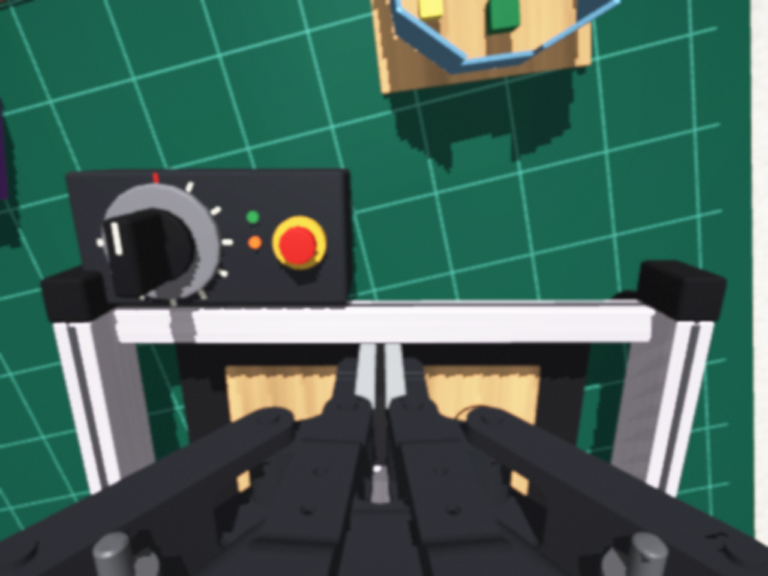

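The gauge's front end shows through the finger gap at about (380,485) in the picture, or row 323 in the original against 320 predicted. The knob is near zero. I'll open the fingers and measure the gauge end by colour.

Emit:
{"method": "play_rows", "body": {"rows": [{"x": 0, "y": 0, "z": 0, "turn": 0}, {"x": 0, "y": 0, "z": 0, "turn": 0}, {"x": 0, "y": 0, "z": 0, "turn": 0}, {"x": 0, "y": 0, "z": 0, "turn": 0}, {"x": 0, "y": 0, "z": 0, "turn": 0}], "gripper": 0}}

```text
clock: 18.05
ee_pos: [0.6558, -0.0156, 0.1583]
orientation: [0.785, 0.62, 0.0, -0.0]
force: [-0.7, -0.3, -0.6]
grip_width: 0.0724
```

```bash
python3 - <<'E'
from bench import status, vision
import cv2
from geo import *
s=status.get_state();c=vision.camera('wrist');c3=vision.camera('top');c2=vision.camera('scene')
pickle.dump((c,s,c2,c3),open('w7.pkl','wb'))
L=np.array([.6098,-.2102]);ex=np.array([-.2317,-.9728]);ey=np.array([.9728,-.2317])
for X in [(-.056,-.009,.013),(-.056,.009,.013),(-.056,-.009,.043),(-.056,.009,.043)]: print(proj(c,[[*(L+ex*X[0]+ey*X[1]),X[2]]],s).round(1))
hsv=cv2.cvtColor(c['img'],cv2.COLOR_RGB2HSV)
sub=hsv[296:350:2,236:276:2]
for i,r in enumerate(sub): print(296+2*i,' '.join(f"{p[1]:3d}/{p[2]:3d}" for p in r[::1]))
print(s['ee_pos'])
E
```

```text
[[245.1 302.9]]
[[261.1 302.9]]
[[244.4 321.6]]
[[261.9 321.6]]
296 105/239 107/238 106/238 103/239 103/240 100/243 101/243 105/237 107/237 105/238 103/240 103/241 103/239 105/239 107/238 107/237 103/239 107/235 114/225 115/220
298 105/239 106/238 106/238 105/239 102/240 100/243 102/243 107/237 107/237 105/238 102/240 103/241 102/240 103/239 106/238 107/237 103/239 106/235 113/225 115/221
300 105/239 106/238 106/238 103/239 103/240 100/243 100/243 107/238 107/237 105/238 102/240 102/241 104/240 104/238 107/237 107/237 105/239 107/235 114/225 115/221
302 105/239 107/238 106/238 105/239 103/240  91/242  85/243  89/239  88/238  87/239  85/241  84/242  91/239 103/238 105/237 105/237 105/239 107/235 114/225 116/222
304 103/239 106/238 106/238 105/239  84/237  16/242   8/246   8/246   7/246   7/246   7/246   7/246  14/243  78/238 105/237 105/237 105/239 107/235 113/225 115/222
306 105/239 107/237 105/238 105/239  75/236   5/244   3/248   4/248   3/248   3/248   3/248   3/248   5/246  66/240 105/238 106/238 105/239 108/234 114/225 114/222
308 106/239 106/238 106/238 105/239  71/237   5/245 
[... 2729 characters left out ...]
33/ 47
342  31/ 49  36/ 50  26/ 49  31/ 50  31/ 50  35/ 51  36/ 50  31/ 49  31/ 49  31/ 49  31/ 50  36/ 50  36/ 50  31/ 49  35/ 51  31/ 49  31/ 50  31/ 50  31/ 50  31/ 50
344  29/ 53  33/ 54  33/ 54  28/ 54  38/ 54  33/ 54  33/ 54  33/ 54  38/ 54  32/ 55  33/ 54  37/ 55  28/ 54  38/ 54  33/ 54  33/ 54  33/ 54  33/ 54  28/ 54  37/ 55
346  32/ 55  32/ 55  37/ 55  37/ 55  36/ 56  37/ 55  32/ 55  37/ 55  36/ 56  32/ 55  32/ 56  32/ 56  33/ 54  33/ 54  37/ 55  32/ 55  32/ 55  32/ 55  37/ 55  36/ 56
348  36/ 56  32/ 55  33/ 54  32/ 55  32/ 55  32/ 55  37/ 55  36/ 56  36/ 56  37/ 55  37/ 55  32/ 55  32/ 55  32/ 55  36/ 56  37/ 55  36/ 56  37/ 55  32/ 55  36/ 56
[ 0.65577587 -0.01564215  0.15827263]
```

The measurement matches the prediction to within 1 px. The gauge's front end is at x ≈ -56 to -55 mm, it is centred in y and it lies flat, so the nozzle sits about 24 mm from the gauge centre. Now I'll shut the fingers and move over the head.

```bash
python3 go.py 0.6098 -0.2102 0.25 76.6
```

```text
t 18.2 tcp [ 0.6558 -0.0155  0.1584] ang 76.57 tilt [ 0.  0. -1.] w 0.0853 F [ 0.1 -0.2  0. ] j [-0.38  0.51  0.48  1.61 -0.26  1.08 -0.07]
shift [-200.     0.5  -91.7] turn -0.0
```

Emit:
{"method": "play_rows", "body": {"rows": [{"x": 0, "y": 0, "z": -45, "turn": 0}, {"x": 0, "y": 0, "z": -90, "turn": 0}, {"x": -30, "y": 0, "z": -92, "turn": 0}, {"x": -65, "y": 0, "z": -92, "turn": 0}, {"x": -100, "y": 0, "z": -92, "turn": 0}], "gripper": 1}}

```text
clock: 18.7
ee_pos: [0.6325, -0.1135, 0.251]
orientation: [0.785, 0.62, 0.001, 0.0]
force: [0.1, -0.2, -0.2]
grip_width: 0.0123
```

```bash
python3 go.py 0.6098 -0.2102 0.23 76.6
```

```text
t 18.7 tcp [ 0.6325 -0.1135  0.251 ] ang 76.65 tilt [ 0.001  0.    -1.   ] w 0.0123 F [ 0.1 -0.2 -0.2] j [-0.28  0.41  0.54  1.54 -0.22  1.24  0.06]
shift [-99.3   0.2  20.9] turn 0.0
```

Emit:
{"method": "play_rows", "body": {"rows": [{"x": -30, "y": 0, "z": 0, "turn": 0}, {"x": -65, "y": 0, "z": 0, "turn": 0}, {"x": -99, "y": 0, "z": 0, "turn": 0}, {"x": -99, "y": 0, "z": 10, "turn": 0}, {"x": -99, "y": 0, "z": 21, "turn": 0}]}}

```text
clock: 19.2
ee_pos: [0.6094, -0.2103, 0.2293]
orientation: [0.786, 0.619, 0.001, 0.0]
force: [0.4, -0.3, -0.2]
grip_width: -0.0005
```

Emit:
{"method": "play_rows", "body": {"rows": [{"x": 0, "y": 0, "z": 3, "turn": 0}, {"x": 0, "y": 0, "z": 6, "turn": 0}, {"x": 0, "y": 0, "z": 9, "turn": 0}, {"x": 0, "y": 0, "z": 12, "turn": 0}, {"x": 0, "y": 0, "z": 14, "turn": 0}]}}

```text
clock: 19.7
ee_pos: [0.6097, -0.2088, 0.2151]
orientation: [0.785, 0.62, 0.0, -0.0]
force: [1.4, 0.7, 0.6]
grip_width: 0.0003
```

Emit:
{"method": "play_rows", "body": {"rows": [{"x": 0, "y": 0, "z": 2, "turn": 0}, {"x": 0, "y": 0, "z": 4, "turn": 0}, {"x": 0, "y": 0, "z": 6, "turn": 0}, {"x": 0, "y": 0, "z": 8, "turn": 0}, {"x": 0, "y": 0, "z": 10, "turn": 0}]}}

```text
clock: 20.2
ee_pos: [0.6097, -0.2091, 0.2063]
orientation: [0.785, 0.62, 0.001, 0.0]
force: [-1.7, 1.5, 5.4]
grip_width: 0.0001
```

```bash
python3 go.py 0.6098 -0.2102 0.184 76.6
```

```text
t 20.2 tcp [ 0.6097 -0.2091  0.2063] ang 76.57 tilt [ 0.001  0.001 -1.   ] w 0.0001 F [-1.7  1.5  5.4] j [-0.13  0.46  0.55  1.59 -0.25  1.16  0.24]
shift [-1.1  0.3 22.3] turn -0.0
```

The head is in contact at about 5 N and sliding. I'll press on gently to about 0.184.

Emit:
{"method": "play_rows", "body": {"rows": [{"x": 0, "y": 0, "z": 2.5, "turn": 0}, {"x": 0, "y": 0, "z": 5, "turn": 0}, {"x": 0, "y": 0, "z": 7.5, "turn": 0}, {"x": 0, "y": 0, "z": 10, "turn": 0}, {"x": 0, "y": 0, "z": 12.5, "turn": 0}]}}

```text
clock: 20.7
ee_pos: [0.6097, -0.2091, 0.1938]
orientation: [0.785, 0.62, 0.001, 0.0]
force: [-1.7, 0.9, 5.6]
grip_width: 0.0002
```

Emit:
{"method": "play_rows", "body": {"rows": [{"x": 0, "y": 0, "z": 1.5, "turn": 0}, {"x": 0, "y": 0, "z": 3, "turn": 0}, {"x": 0, "y": 0, "z": 4, "turn": 0}, {"x": 0, "y": 0, "z": 5, "turn": 0}, {"x": 0, "y": 0, "z": 6, "turn": 0}]}}

```text
clock: 21.2
ee_pos: [0.6097, -0.2091, 0.1877]
orientation: [0.785, 0.62, 0.001, 0.0]
force: [-2.1, 1.4, 5.1]
grip_width: -0.0001
```

```bash
python3 go.py 0.6098 -0.2102 0.184 76.6
```

```text
t 21.2 tcp [ 0.6097 -0.2091  0.1877] ang 76.56 tilt [ 0.001  0.001 -1.   ] w -0.0001 F [-2.1  1.4  5.1] j [-0.13  0.47  0.54  1.61 -0.26  1.13  0.25]
shift [-1.1  0.4  3.7] turn -0.0
```

Emit:
{"method": "play_rows", "body": {"rows": [{"x": 0, "y": 0, "z": 0.6, "turn": 0}, {"x": 0, "y": 0, "z": 1.2, "turn": 0}, {"x": 0, "y": 0, "z": 1.8, "turn": 0}, {"x": 0, "y": 0, "z": 2.4, "turn": 0}, {"x": 0, "y": 0, "z": 3, "turn": 0}]}}

```text
clock: 21.7
ee_pos: [0.6097, -0.2091, 0.1847]
orientation: [0.785, 0.62, 0.001, 0.0]
force: [-1.8, 1.5, 5.4]
grip_width: -0.0
```

Emit:
{"method": "play_rows", "body": {"rows": [{"x": 0, "y": 0, "z": 0.2, "turn": 0}, {"x": 0, "y": 0, "z": 0.4, "turn": 0}, {"x": 0, "y": 0, "z": 0.6, "turn": 0}, {"x": 0, "y": 0, "z": 0.8, "turn": 0}, {"x": 0, "y": 0, "z": 1, "turn": 0}]}}

```text
clock: 22.2
ee_pos: [0.6097, -0.209, 0.1836]
orientation: [0.785, 0.62, 0.0, 0.0]
force: [-1.8, 2.0, 5.8]
grip_width: -0.0
```

Emit:
{"method": "play_rows", "body": {"rows": [{"x": 0, "y": 0, "z": 0.2, "turn": 0}, {"x": 0, "y": 0, "z": 0.4, "turn": 0}, {"x": 0, "y": 0, "z": 0.6, "turn": 0}, {"x": 0, "y": 0, "z": 0.8, "turn": 0}, {"x": 0, "y": 0, "z": 1, "turn": 0}]}}

```text
clock: 22.7
ee_pos: [0.6097, -0.2091, 0.1832]
orientation: [0.785, 0.62, 0.001, -0.0]
force: [-3.3, 1.9, 7.9]
grip_width: 0.0001
```

Emit:
{"method": "play_rows", "body": {"rows": [{"x": 0, "y": 0, "z": 0.2, "turn": 0}, {"x": 0, "y": 0, "z": 0.4, "turn": 0}, {"x": 0, "y": 0, "z": 0.6, "turn": 0}, {"x": 0, "y": 0, "z": 0.8, "turn": 0}, {"x": 0, "y": 0, "z": 1, "turn": 0}]}}

```text
clock: 23.2
ee_pos: [0.6098, -0.2091, 0.1831]
orientation: [0.785, 0.62, 0.001, -0.0]
force: [-4.1, 1.9, 12.4]
grip_width: -0.0
```

The head has stopped: force rose to 12.4 N with no travel, so the nozzle is on the gauge. I'll lift off and check.

Emit:
{"method": "play_rows", "body": {"rows": [{"x": 0, "y": 0, "z": -2, "turn": 0}, {"x": 0, "y": 0, "z": -15, "turn": 0}, {"x": 0, "y": 0, "z": -45, "turn": 0}, {"x": 40, "y": 0, "z": -75, "turn": 0}, {"x": 85, "y": 0, "z": -85, "turn": 0}]}}

```text
clock: 23.7
ee_pos: [0.6305, -0.1294, 0.2703]
orientation: [0.787, 0.617, 0.002, 0.003]
force: [1.3, 0.2, -0.8]
grip_width: 0.0001
```

Emit:
{"method": "play_rows", "body": {"rows": [{"x": 45, "y": 0, "z": 0, "turn": 0}, {"x": 90, "y": 0, "z": 0, "turn": 0}, {"x": 130, "y": 0, "z": 0, "turn": 0}, {"x": 130, "y": 0, "z": 0, "turn": 0}, {"x": 130, "y": 0, "z": 0, "turn": 0}], "gripper": 0}}

```text
clock: 24.2
ee_pos: [0.6597, 0.0013, 0.2658]
orientation: [0.784, 0.621, -0.0, 0.0]
force: [-0.0, -1.4, 0.1]
grip_width: 0.0723
```

```bash
python3 go.py; python3 - <<'E'
from bench import status, vision
import cv2
from geo import *
s=status.get_state();c=vision.camera('wrist');c2=vision.camera('scene')
L=np.array([.6098,-.2102]);ex=np.array([-.2317,-.9728]);ey=np.array([.9728,-.2317])
for X in [(-.056,-.009,.013),(-.056,.009,.013),(-.056,-.009,.043),(-.056,.009,.043)]: print(proj(c,[[*(L+ex*X[0]+ey*X[1]),X[2]]],s).round(1))
k=proj(c,[[.5447,.0343,.098]],s)[0];print('knob',k)
a=cv2.resize(c['img'][:,:,::-1],(533,400),interpolation=cv2.INTER_CUBIC)
b=cv2.resize(c2['img'][130:230,110:240,::-1],(260,200),interpolation=cv2.INTER_CUBIC)
C=np.zeros((400,793,3),np.uint8);C[:,:533]=a;C[:200,533:]=b;cv2.imwrite('pics/w8.png',C)
E
```

```text
t 24.2 tcp [0.6597 0.0013 0.2658] ang 76.73 tilt [-0.    -0.001 -1.   ] w 0.0723 F [-0.  -1.4  0.1] j [-0.42  0.43  0.51  1.48 -0.21  1.29 -0.13]
[[246.7 266.5]]
[[258.9 266.5]]
[[246.3 277.8]]
[[259.3 277.8]]
knob [139.3657861  167.97159181]
```

View pics/w8.png

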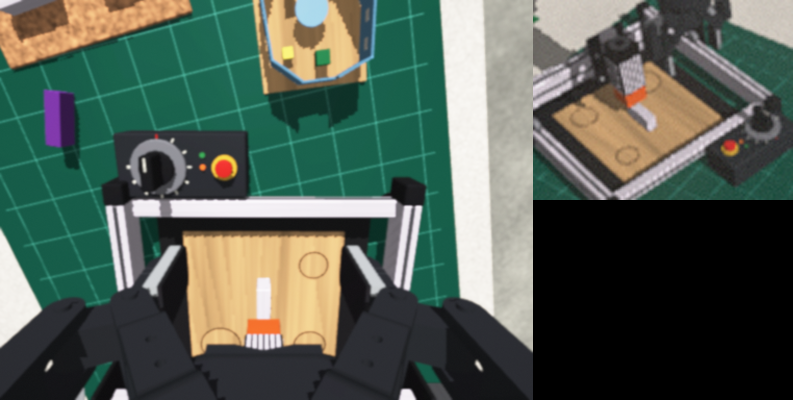

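```bash
python3 -c "
from bench import bot;print(bot.sign_off())"
```

```text
the job is handed in; nothing more can be done
None
```

The laser is focused on the 30 mm gauge and the job is handed in; the robot's clock read 24.2 s of the 54 allowed. No verdict is reported to me.

- **Knob:** I turned it counter-clockwise until the zero stop pushed back with about 1 N·m. The white line then read within about 1° of zero.
- **Gauge choice:** I picked the 30 mm gauge by its shadow length and confirmed the height in a wrist-camera measurement that fitted 30 mm, not 24 or 36.
- **Placing:** The gripper can only point straight down, so I set the gauge in front of the head and pushed it the last stretch with shut fingers. It was then flat and square, with about 8 mm of gauge past the nozzle's centre, matching its intended place to about 1 px.
- **Head:** It slid down at about 5 N, then stopped as the force rose to 12 N. The finger tips then stood 0.183 m above the bench, against 0.184 m expected with the nozzle on the gauge.
- **Last look:** The gauge was still under the nozzle and the arm was clear and open. I touched none of the other gauges or bench items, but did not measure their positions again.
- **Budget:** I viewed 12 pictures, two over the 10 planned.

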